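Show a guest the biscuits and the tongs

TASK

A guest wants to help themselves to biscuits: push the half-open lid of the flip-top container all the way back, then point down at the middle of the biscuits inside from just above them and stay there for two seconds, and after that point in the same way at the middle of the steel tongs for two seconds. Pinch and lift nothing, leave the container standing where it is with its lid open, and do not touch the biscuits, the tongs, the spoon, the dessert cup, the tin or the mould.

Things in the scene. Friction and masses are not known exactly. Their poses are not given: they have to be found in the camera images.
- container: Flip-top food container of plastic, loose on the sideboard, 110 (x) by 150 (y) by 75 mm high, walls 3 mm, about 0.5 kg with its biscuits. Origin: centre of its underside; z up; x points from its front wall (towards the robot) to its back wall, where the lid is hinged; y along the hinge.
- flip_lid (a joint): The container's lid on its friction hinge, in rad: 0 shut, 1.57 standing upright, 1.95 leaning back against its stop (all the way back). It begins half open at 1.15 to 1.45, its free edge leaning towards the front, and stays where it is left, also past upright. Under 1 N at its free edge moves it; pushing the edge towards the back (container's +x) opens it.
- lid_hinge (a point): Middle of the lid's hinge line: in the container's frame 55 mm towards the back (+x) and 77 mm above its underside. The lid is a plate 4 mm thick, 150 mm wide along the hinge.
- lid_edge (a point): Tip of the thumb tab (45 mm wide, 12 mm long) at the middle of the lid's free edge, 122 mm from the hinge line. Rubbery fingers cling to it: pushed dead level while the lid still leans far forward it may jam and tip the light container, so let the push rise with the edge about the hinge until the lid is upright.
- biscuits: The round biscuits (49 mm across) standing on edge in two rows in the container, filling it. Origin: middle of the batch at the height of the biscuits' tops, 58 mm above the container's underside and 17 mm below its rim; axes as the container's.
- tongs: Steel serving tongs lying on their side, a long narrow V of two strips: 220 mm long (x), up to 60 mm wide (y), 18 mm high at the middle and 24 mm at the tips. Origin: middle of the length, between the two arms, on the sideboard (underside); x from the bent spring end to the tips, z up.
- spoon: Steel serving spoon lying flat, 230 mm long, bowl 60 mm wide, 12 mm high. Origin: on the sideboard at the middle of its length; x towards the bowl. Not to be touched. Container, tongs and spoon lie side by side, in any order.
- dessert_cup: Footed glass dessert cup, 84 mm across the rim, 84 mm high. Origin: centre of the underside. Stands behind the work; not to be touched.
- tin: Small round twist-lock tin, 76 mm across, 65 mm high. Origin: centre of the underside. Stands behind the work; not to be touched.
- mould: Square wooden biscuit mould with a star pattern, 90 by 90 by 25 mm. Origin: centre of the underside. Lies behind the work; not to be touched.

How it is judged:
On the way, in this order (a step that is already met when the one before it is completed fails the run):
1. the lid is pushed all the way back (value of joint flip_lid above 1.75 rad), for 0.2 s.
2. for 1.6 s the fingers point at the biscuits, touching nothing: fingertips up to 7 cm above them, within 30 mm (front to back) and 40 mm (sideways) of their middle (x of the grasp point in the frame of biscuits between -0.03 and 0.03 m and y of the grasp point in the frame of biscuits between -0.04 and 0.04 m and z of the grasp point in the frame of biscuits between 0.021 and 0.095 m and contact force between the fingers and anything else below 0.2 N), for 1.6 s.
3. for 1.6 s the fingers point at the tongs, touching nothing: fingertips up to 7 cm above them, within 50 mm (lengthways) and 30 mm (across) of their middle (x of the grasp point in the frame of tongs between -0.05 and 0.05 m and y of the grasp point in the frame of tongs between -0.03 and 0.03 m and z of the grasp point in the frame of tongs between 0.039 and 0.115 m and contact force between the fingers and anything else below 0.2 N), for 1.6 s.
At the end, for the whole second after the job is handed in: The lid is all the way back (within 0.25 rad of its stop), the container stands upright and still within 30 mm of where it began, and the tongs, spoon, dessert cup, tin and mould lie where they were (within 10 mm) (value of joint flip_lid above 1.7 rad and distance of container from where it was at the start of the episode below 0.03 m and angle between container's own z axis and vertical below 0.05 rad and linear speed of container below 0.01 m/s and distance of each of tongs, spoon, dessert_cup, tin, mould from where it was at the start of the episode below 0.01 m); the robot touches nothing.
It fails at once if the container is lifted, tipped or shoved more than 30 mm (height (world z) of container above 0.015 m or angle between container's own z axis and vertical above 0.2 rad or distance of container from where it was at the start of the episode above 0.03 m).
It fails at once if the lid or container is pinched or pressed with more than 15 N (contact force between the fingers and container above 15 N).
It fails at once if the biscuits are touched (contact force between any of the fingers, the arm and biscuits above 0.3 N).
It fails at once if the tongs are touched, lifted or moved (contact force between any of the fingers, the arm and tongs above 0.3 N or distance of tongs from where it was at the start of the episode above 0.01 m).
It fails at once if the spoon, dessert cup, tin or mould is touched or moved (contact force between any of the fingers, the arm and spoon above 0.3 N or distance of any of spoon, dessert_cup, tin, mould from where it was at the start of the episode above 0.01 m or contact force between any of the fingers, the arm and dessert_cup above 0.3 N or contact force between any of the fingers, the arm and tin above 0.3 N or contact force between any of the fingers, the arm and mould above 0.3 N).
It also fails if it takes over 58 s, if anything falls off the work surface, if the arm or the gripper's body presses on something with over 40 N, if the wrist force passes 120 N, or if a joint passes its speed limit or range.

ROBOT

A 6-joint arm with a two-finger parallel gripper is mounted at the origin on the work surface. World frame = base frame: x ahead of the robot, y to its left, z up, the work surface at z = 0. Lengths are in m, angles in rad, forces in N, time in s.
With the tool pointing down it reaches from about 0.35 to 0.975 m from the base axis. Payload 4.9 kg.
Tool frame: the origin (TCP) lies midway between the tips of the shut fingers; the grasp point (between the pads) lies 19 mm behind it; z points along the fingers, y is the line along which they close (so a half turn about z gives the same grasp; the last joint's range is limited). The gripper opens to 85 mm and grips with 20 to 120 N. Pads are 22 mm wide; open, the fingers measure 114 mm over their backs; the gripper's body (76 mm by 85 mm) begins 54 mm behind the grasp point. The pads swing forward as they close: fully open they stand 13 mm farther back than shut.
Start: joints at [-1.302, 0.053, 1.613, -0, 1.476, -0.119], TCP at [0.236, -0.579, 0.231] pointing down, gripper open.
Joint ranges: [-3.01, 3.01], [-1.01, 2.22], [0.06, 2.58], [-1.02, 4.17], [0.09, 2.62], [-3.14, 3.14]. Speed limits (rad/s): [2.57, 2.57, 3.14, 3.14, 3.14, 3.14].

INTERFACE

Orientations are given as a rotation vector (axis times angle).
In Python, from station import ctrl gives the robot as it stands.
- The arm moves only by the tool carry_out, never from a script. Its argument "moves" is a list of rows, each an object of numbers: "x", "y", "z": the shift along the tool's x, y, z in units of 25 mm (1.0 is 25 mm); "turn": the turn about the tool's z in rad. In form: [{"x": .., "y": .., "z": .., "turn": ..}, ...]. A call has exactly 8 rows; each row shifts and turns the commanded pose from where the row before left it, along the tool's axes as they then stand; what a row does not reach is not made up. A row lasts 1/10 s, in which the tool goes at most 50 mm and 8.59 degrees, less where a joint would pass 70% of its speed; a pose out of reach is approached as far as the arm can. A call is refused whole if a number of a shift passes 1 or a number of a turn 0.15, either way. A call with a gripper value outside its range is refused whole. "grip" is the finger opening in mm, from 0 to 85.4, set as the call begins (left out, the last holds). The fingers move at their own pace and stop on an object; "newtons" is the grip in N (left out, the last holds). Time passes only in rows, so rows that do not move let the fingers close, or fill a call up. It gives the time, the measured TCP pose, the force, the opening and the grip force at its end, in the units of the state.
- ctrl.get_obs(): the state, without advancing time (a new reading comes with each control period).
- ctrl.get_image(name): name is "side" or "top" or "wrist"; returns the picture (384x512x3 uint8, red, green, blue); there is no depth.
- ctrl.calibration(name): a dict with "fx", "fy", "cx", "cy" (pixels), "R" (3x3) and "t" (3): a world point X has camera coordinates R X + t; the wrist camera has in their place "T_tool_cam" (4x4, takes a point from camera to tool coordinates, whose origin is the TCP and whose axes are the flange's). Camera axes: x right, y down, z forward; pixel columns grow to the right and rows downward; lengths in m; the calibration is good to about 2 mm. A picture is of the moment at which its call begins: read the wrist's pose just before it. calibration takes no time and is no camera call.
- ctrl.finish_job(): hands the job in; it is judged then, once.
Trained networks look in the newest picture that a camera, given by its name, has taken for a name from the list of things; names that differ only in an ending like _2 or _b are one class to them, and where a whole thing is asked for, a point or a joint stands for the part that bears it (a point fixed in the world has none). Each returns a list of dicts, best first, with "confidence" (0 to 1); they miss things now and then, are a little off and sometimes report something else, mostly with a low value. They report only what shows in the picture. A call takes as long as a camera call.
- ctrl.look_for(camera, query): "rect" ([left, top, width, height] in pixels, round what is visible of it).
- ctrl.mark_of(camera, query): "pixel" ([column, row] in pixels: a listed point, or the origin of a listed thing).
The state is a dict: "t": time; "q": joint angles; "dq": joint speeds; "effort": joint torques, N m; "tool_pos": TCP position; "tool_rot": TCP orientation; "contact_force": force on the tool from outside, world axes, zero at the start; "wrist_torque": the same for the moment, N m; "opening": finger opening in m; "grip_force": force on a finger pad.
Only numpy, scipy, OpenCV 4.12 (cv2) and the standard library are available. Lean on these libraries where they do the work, as an engineer would, in place of code of your own. Each camera call takes 0.05 s, during which the arm holds its last target. There are 200 camera calls.

## Working session

There is one attempt and no reset: what is moved stays moved. The work goes in short steps, Python scripts to look and compute and a tool call to move; the robot and the scene stay as the last step left them, time stands still between calls to the robot, and variables do not carry over. Pictures are saved under pics/ and viewed, at most 10 in all, crops included, and the job is handed in when it is done.

Besides the shell and the picture viewer there is one more tool, called after "Emit:" in YAML: its name, and indented under it one key for each argument. carry_out: Moves the arm, as the interface text tells. Its arguments: {"type":"object","properties":{"moves":{"type":"array"},"grip":{"type":"number"},"newtons":{"type":"number"}},"required":["moves"]}

```bash
mkdir -p pics
cat > h.py <<'E'
import numpy as np, cv2
from station import ctrl
from scipy.spatial.transform import Rotation as Ro
def ray(cam,px):
    c=ctrl.calibration(cam); d=np.array([(px[0]-c['cx'])/c['fx'],(px[1]-c['cy'])/c['fy'],1.])
    R=np.array(c['R']);t=np.array(c['t']); return -R.T@t, R.T@d
def atz(cam,px,z):
    o,d=ray(cam,px); return o+d*(z-o[2])/d[2]
def tri(p1,p2):
    (a,u),(b,v)=ray('top',p1),ray('side',p2)
    s=np.linalg.lstsq(np.c_[u,-v],b-a,rcond=None)[0]
    return (a+u*s[0]+b+v*s[1])/2, np.linalg.norm(a+u*s[0]-b-v*s[1])
def state():
    o=ctrl.get_obs(); print(o['t'],np.round(o['tool_pos'],4),np.round(Ro.from_rotvec(o['tool_rot']).as_matrix(),3).tolist(),np.round(o['contact_force'],2),o['opening']); return o
E
python3 - <<'E'
from h import *
state()
ims={c:ctrl.get_image(c) for c in('top','side')}
for c in ims: cv2.imwrite(f'pics/{c}0.png',ims[c][:,:,::-1])
for c in ims:
  for q in ['container','lid_hinge','lid_edge','biscuits','tongs','spoon']:
    m=ctrl.mark_of(c,q); print(c,q,[(np.round(k['pixel'],1).tolist(),round(k['confidence'],2), np.round(atz(c,k['pixel'],{'container':0,'lid_hinge':.077,'lid_edge':.19,'biscuits':.058}.get(q,0)),3).tolist()) for k in m[:2]])
E
```

```text
0.0 [ 0.2362 -0.578   0.23  ] [[0.926, 0.378, -0.001], [0.378, -0.926, 0.002], [0.0, -0.002, -1.0]] [-0.89  0.03 -0.23] 0.08530600299069065
top container [([253.2, 237.1], 0.92, [0.497, -0.007, 0.0])]
top lid_hinge [([250.8, 215.1], 0.86, [0.541, -0.005, 0.077])]
top lid_edge [([250.0, 212.8], 0.82, [0.526, -0.002, 0.19])]
top biscuits [([253.6, 233.3], 0.55, [0.499, -0.008, 0.058])]
top tongs [([330.0, 229.2], 0.59, [0.499, -0.206, 0.0]), ([181.6, 152.0], 0.25, [0.744, 0.162, 0.0])]
top spoon [([162.9, 264.1], 0.59, [0.451, 0.226, 0.0])]
side container [([218.5, 233.9], 0.95, [0.492, 0.009, 0.0]), ([299.7, 163.9], 0.71, [0.758, 0.027, 0.0])]
side lid_hinge [([243.7, 200.1], 0.97, [0.549, -0.006, 0.077])]
side lid_edge [([229.3, 162.6], 0.59, [0.527, 0.007, 0.19])]
side biscuits [([219.9, 214.6], 0.65, [0.501, 0.01, 0.058])]
side tongs [([298.0, 306.1], 0.58, [0.496, -0.208, 0.0])]
side spoon [([144.0, 183.2], 0.8, [0.458, 0.225, 0.0]), ([372.9, 212.6], 0.16, [0.769, -0.176, -0.0])]
```

View pics/top0.png

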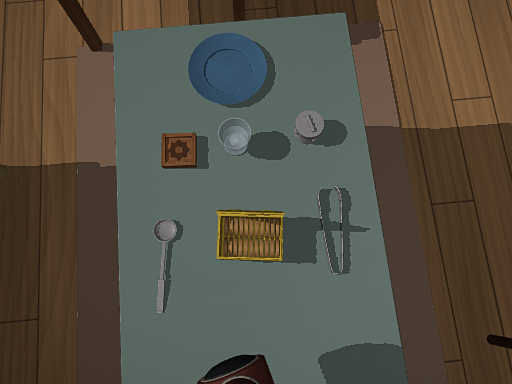

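View pics/side0.png

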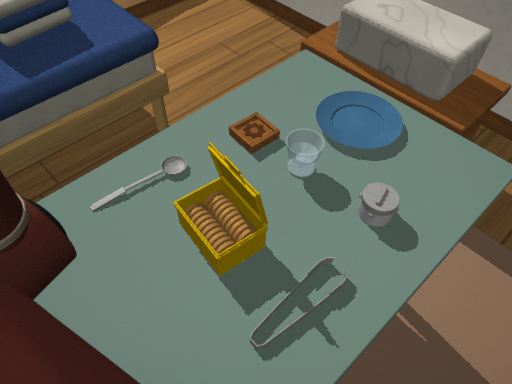

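Run:
```python
from h import *
for a,b in (([253.2,237.1],[218.5,233.9]),([250.8,215.1],[243.7,200.1]),([250,212.8],[229.3,162.6]),([253.6,233.3],[219.9,214.6])): print(tri(a,b))
print(ray('top',[256,192])[0],ray('side',[256,192])[0])
```

```text
(array([ 0.48939584, -0.00444003,  0.02098155]), np.float64(0.012023439590287005))
(array([ 0.54337395, -0.00705825,  0.08140495]), np.float64(0.00664189997265783))
(array([ 0.52268321, -0.00137143,  0.20006799]), np.float64(0.0036902561758524887))
(array([ 0.49263851, -0.00614398,  0.08409796]), np.float64(0.007334222128604557))
[0.36898715 0.0100569  1.0426895 ] [ 0.21693864 -0.36617697  0.71063423]
```

The top view shows the container at about (251,236) with its lid near upright (strip at row 213). The tongs are at (332,230), the spoon at (163,265), and the cup, tin and mould stand well behind. The networks agree with this. I'll shut the fingers, square up the tool and approach.

Emit:
carry_out:
  moves:
    - {"turn": 0.097}
    - {"turn": 0.097}
    - {"turn": 0.097}
    - {"turn": 0.097}
    - {"x": 0.5,"y": -1}
    - {"x": 0.5,"y": -1}
    - {"x": 0.5,"y": -1}
    - {"x": 0.5,"y": -1}
  grip: 0

```text
validation failed for argument at $.mo...
```

Emit:
carry_out:
  moves:
    - {"x": 0.5,"y": -1}
    - {"x": 0.5,"y": -1}
    - {"x": 0.5,"y": -1}
    - {"x": 0.5,"y": -1}
    - {"x": 0.5,"y": -1}
    - {"x": 0.5,"y": -1}
    - {"x": 0.5,"y": -1}
    - {"x": 0.5,"y": -1}

```text
validation failed for argument at $.mo...
```

Every row apparently needs all its fields.

Emit:
carry_out:
  moves:
    - {"x": 0,"y": 0,"z": 0,"turn": 0.097}
    - {"x": 0,"y": 0,"z": 0,"turn": 0.097}
    - {"x": 0,"y": 0,"z": 0,"turn": 0.097}
    - {"x": 0,"y": 0,"z": 0,"turn": 0.097}
    - {"x": 0.5,"y": -1,"z": 0,"turn": 0}
    - {"x": 0.5,"y": -1,"z": 0,"turn": 0}
    - {"x": 0.5,"y": -1,"z": 0,"turn": 0}
    - {"x": 0.5,"y": -1,"z": 0,"turn": 0}
  grip: 0

```text
t: 1.5
tool_pos: [0.2867, -0.4777, 0.2314]
tool_rot: [3.141, -0.001, 0.0]
contact_force: [0.4, -0.5, 0.5]
opening: -0.0
grip_force: 0.0
```

Emit:
carry_out:
  moves:
    - {"x": 0.5,"y": -1,"z": 0,"turn": 0}
    - {"x": 0.5,"y": -1,"z": 0,"turn": 0}
    - {"x": 0.5,"y": -1,"z": 0,"turn": 0}
    - {"x": 0.5,"y": -1,"z": 0,"turn": 0}
    - {"x": 0.5,"y": -1,"z": 0,"turn": 0}
    - {"x": 0.5,"y": -1,"z": 0,"turn": 0}
    - {"x": 0.5,"y": -1,"z": 0,"turn": 0}
    - {"x": 0.5,"y": -1,"z": 0,"turn": 0}

```text
t: 2.3
tool_pos: [0.3868, -0.2776, 0.2315]
tool_rot: [3.141, -0.001, 0.001]
contact_force: [0.7, -0.1, -1.1]
opening: -0.0
grip_force: 0.0
```

Emit:
carry_out:
  moves:
    - {"x": 0.5,"y": -1,"z": 0,"turn": 0}
    - {"x": 0.5,"y": -1,"z": 0,"turn": 0}
    - {"x": 0.5,"y": -1,"z": 0,"turn": 0}
    - {"x": 0.5,"y": -1,"z": 0,"turn": 0}
    - {"x": 0.5,"y": -1,"z": 0,"turn": 0}
    - {"x": 0.5,"y": -1,"z": 0.5,"turn": 0}
    - {"x": 0,"y": -1,"z": 1,"turn": 0}
    - {"x": 0,"y": -1,"z": 0.7,"turn": 0}

```text
t: 3.1
tool_pos: [0.4613, -0.0774, 0.1753]
tool_rot: [-3.141, -0.0, 0.001]
contact_force: [0.7, -0.3, 0.2]
opening: 0.0001
grip_force: 0.0
```

Emit:
carry_out:
  moves:
    - {"x": 0,"y": -1,"z": 0,"turn": 0}
    - {"x": 0,"y": -1,"z": 0,"turn": 0}
    - {"x": 0,"y": -0.9,"z": 0,"turn": 0}
    - {"x": 0,"y": 0,"z": 0,"turn": 0}
    - {"x": 0,"y": 0,"z": 0,"turn": 0}
    - {"x": 0,"y": 0,"z": 0,"turn": 0}
    - {"x": 0,"y": 0,"z": 0,"turn": 0}
    - {"x": 0,"y": 0,"z": 0,"turn": 0}

```text
t: 3.9
tool_pos: [0.4615, -0.0068, 0.1763]
tool_rot: [3.141, -0.002, 0.0]
contact_force: [0.1, 0.0, -0.2]
opening: 0.0001
grip_force: 0.0
```

Run:
```python
from h import *
state()
im=ctrl.get_image('side'); cv2.imwrite('pics/side1.png',cv2.resize(im[100:300,120:370,::-1],None,fx=3,fy=3))
```

```text
3.9 [ 0.4615 -0.0068  0.1763] [[1.0, -0.001, 0.0], [-0.001, -1.0, -0.0], [0.0, 0.0, -1.0]] [ 0.07  0.   -0.22] 0.00010561978896907114
```

View pics/side1.png

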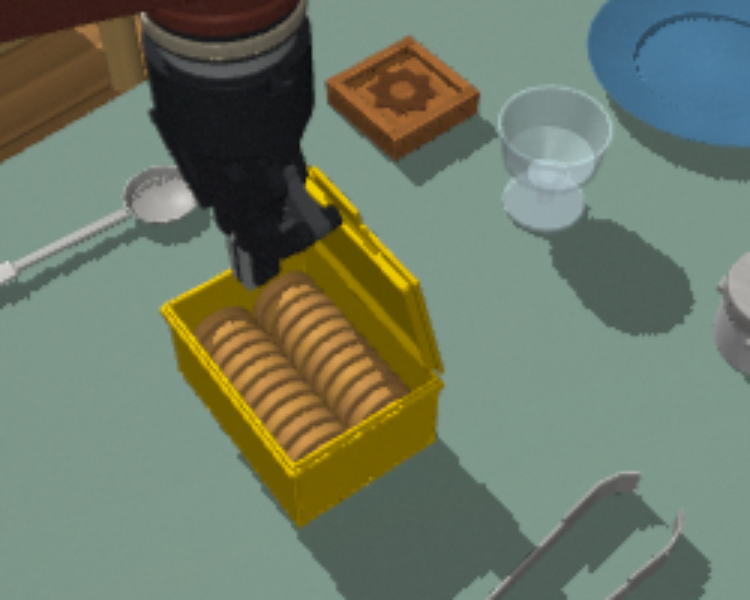

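The crop shows the shut fingers (about 255,275) above the front of the container, in front of the lid. I'll push gently, rising slightly.

Emit:
carry_out:
  moves:
    - {"x": 0.4,"y": 0,"z": 0,"turn": 0}
    - {"x": 0.4,"y": 0,"z": 0,"turn": 0}
    - {"x": 0.4,"y": 0,"z": 0,"turn": 0}
    - {"x": 0.2,"y": 0,"z": -0.02,"turn": 0}
    - {"x": 0.2,"y": 0,"z": -0.03,"turn": 0}
    - {"x": 0.2,"y": 0,"z": -0.03,"turn": 0}
    - {"x": 0.2,"y": 0,"z": -0.02,"turn": 0}
    - {"x": 0.2,"y": 0,"z": -0.02,"turn": 0}

```text
t: 4.75
tool_pos: [0.5167, -0.0061, 0.1793]
tool_rot: [3.142, -0.0, -0.0]
contact_force: [-0.5, 0.9, 0.2]
opening: -0.0004
grip_force: 0.2
```

Emit:
carry_out:
  moves:
    - {"x": 0.2,"y": 0,"z": 0,"turn": 0}
    - {"x": 0.2,"y": 0,"z": 0,"turn": 0}
    - {"x": 0.2,"y": 0,"z": 0,"turn": 0}
    - {"x": 0.2,"y": 0,"z": 0,"turn": 0}
    - {"x": 0.2,"y": 0,"z": 0.02,"turn": 0}
    - {"x": 0.2,"y": 0,"z": 0.02,"turn": 0}
    - {"x": 0,"y": 0,"z": 0,"turn": 0}
    - {"x": 0,"y": 0,"z": 0,"turn": 0}

```text
t: 5.55
tool_pos: [0.5465, -0.0061, 0.1782]
tool_rot: [-3.141, 0.0, 0.0]
contact_force: [-0.6, -0.4, -0.4]
opening: 0.0
grip_force: 0.0
```

Run:
```python
from h import *
state()
im=ctrl.get_image('side'); cv2.imwrite('pics/side2.png',cv2.resize(im[100:300,120:370,::-1],None,fx=3,fy=3))
```

```text
5.55 [ 0.5465 -0.0061  0.1782] [[1.0, -0.0, -0.0], [-0.0, -1.0, 0.0], [-0.0, -0.0, -1.0]] [-0.58 -0.38 -0.38] 3.0355088923541768e-05
```

View pics/side2.png

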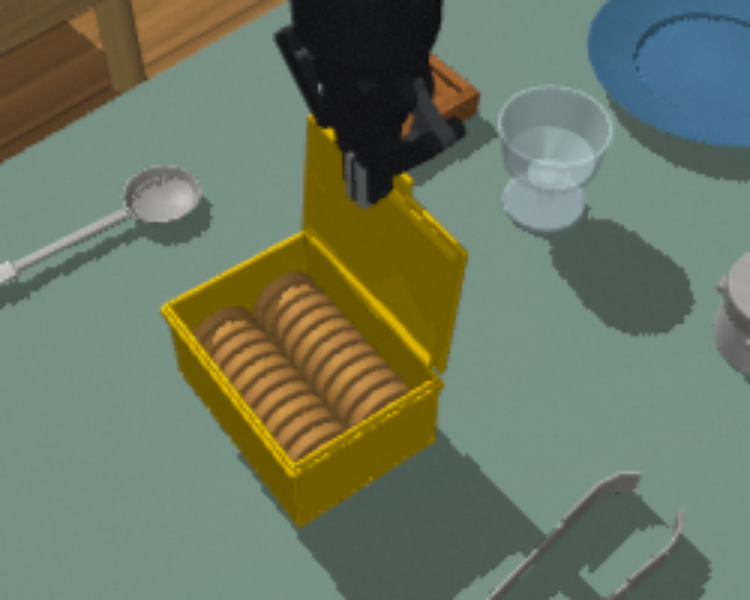

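The lid is now a little past upright, with the fingertips at its upper front face (365,190), and the container hasn't moved. Next I push on towards the stop.

Emit:
carry_out:
  moves:
    - {"x": 0.12,"y": 0,"z": 0.02,"turn": 0}
    - {"x": 0.12,"y": 0,"z": 0.02,"turn": 0}
    - {"x": 0.12,"y": 0,"z": 0.02,"turn": 0}
    - {"x": 0.12,"y": 0,"z": 0.02,"turn": 0}
    - {"x": 0.12,"y": 0,"z": 0.02,"turn": 0}
    - {"x": 0.12,"y": 0,"z": 0.02,"turn": 0}
    - {"x": 0,"y": 0,"z": 0,"turn": 0}
    - {"x": 0,"y": 0,"z": 0,"turn": 0}

```text
t: 6.4
tool_pos: [0.5645, -0.0061, 0.1753]
tool_rot: [-3.142, 0.0, 0.0]
contact_force: [0.4, 0.4, 0.4]
opening: -0.0001
grip_force: 0.0
```

Run:
```python
from h import *
state()
for c in('side','top'):
  im=ctrl.get_image(c)
  for q in('lid_hinge','lid_edge','container'): print(c,q,[(np.round(k['pixel'],1).tolist(),round(k['confidence'],2)) for k in ctrl.mark_of(c,q)[:1]])
```

```text
6.4 [ 0.5645 -0.0061  0.1753] [[1.0, -0.0, -0.0], [-0.0, -1.0, 0.0], [-0.0, -0.0, -1.0]] [0.44 0.44 0.41] -6.958616572037574e-05
side lid_hinge [([241.0, 197.6], 0.92)]
side lid_edge [([257.1, 151.0], 0.57)]
side container [([219.4, 233.7], 0.7)]
top lid_hinge [([250.1, 210.9], 0.83)]
top lid_edge [([252.6, 186.4], 0.63)]
top container []
```

Emit:
carry_out:
  moves:
    - {"x": 0.06,"y": 0,"z": 0,"turn": 0}
    - {"x": 0.06,"y": 0,"z": 0,"turn": 0}
    - {"x": 0.06,"y": 0,"z": 0,"turn": 0}
    - {"x": 0.06,"y": 0,"z": 0,"turn": 0}
    - {"x": 0,"y": 0,"z": 0,"turn": 0}
    - {"x": 0,"y": 0,"z": 0,"turn": 0}
    - {"x": 0,"y": 0,"z": 0,"turn": 0}
    - {"x": 0,"y": 0,"z": 0,"turn": 0}

```text
t: 7.6
tool_pos: [0.5705, -0.0062, 0.1754]
tool_rot: [3.142, -0.0, 0.0]
contact_force: [-0.0, -0.2, 0.4]
opening: -0.0
grip_force: 0.0
```

Run:
```python
from h import *
state()
p={}
for c in('side','top'):
  im=ctrl.get_image(c)
  for q in('lid_hinge','lid_edge'): p[c,q]=ctrl.mark_of(c,q)[0]['pixel']
e,h=[tri(p['top',q],p['side',q]) for q in('lid_edge','lid_hinge')]
d=e[0]-h[0]; print(e,h,np.arctan2(d[2],-d[0]))
```

```text
7.6 [ 0.5705 -0.0062  0.1754] [[1.0, -0.0, 0.0], [-0.0, -1.0, -0.0], [0.0, 0.0, -1.0]] [-0.02 -0.23  0.38] -3.9191367245168884e-05
(array([ 0.587413  , -0.00796767,  0.19277568]), np.float64(0.0010791161654505996)) (array([ 0.54430539, -0.00392937,  0.08494631]), np.float64(0.0004617499291081399)) 1.9511097535988364
```

The lid reads about 1.93–1.95 rad. I'll withdraw and point at the biscuits: TCP to about (0.495, -0.006, 0.113).

Emit:
carry_out:
  moves:
    - {"x": -0.3,"y": 0,"z": 0,"turn": 0}
    - {"x": -0.9,"y": 0,"z": 0,"turn": 0}
    - {"x": -0.9,"y": 0,"z": 0,"turn": 0}
    - {"x": -0.9,"y": 0,"z": 0.3,"turn": 0}
    - {"x": 0,"y": 0,"z": 0.8,"turn": 0}
    - {"x": 0,"y": 0,"z": 0.8,"turn": 0}
    - {"x": 0,"y": 0,"z": 0.6,"turn": 0}
    - {"x": 0,"y": 0,"z": 0,"turn": 0}

```text
t: 8.7
tool_pos: [0.4934, -0.0058, 0.1102]
tool_rot: [-3.141, 0.0, 0.008]
contact_force: [0.6, 0.7, 0.2]
opening: 0.0001
grip_force: 0.0
```

Emit:
carry_out:
  moves:
    - {"x": 0,"y": 0,"z": 0,"turn": 0}
    - {"x": 0,"y": 0,"z": 0,"turn": 0}
    - {"x": 0,"y": 0,"z": 0,"turn": 0}
    - {"x": 0,"y": 0,"z": 0,"turn": 0}
    - {"x": 0,"y": 0,"z": 0,"turn": 0}
    - {"x": 0,"y": 0,"z": 0,"turn": 0}
    - {"x": 0,"y": 0,"z": 0,"turn": 0}
    - {"x": 0,"y": 0,"z": 0,"turn": 0}

```text
t: 9.5
tool_pos: [0.4954, -0.0061, 0.1128]
tool_rot: [-3.142, 0.0, 0.0]
contact_force: [0.5, -0.6, -0.4]
opening: -0.0003
grip_force: 0.0
```

Run:
```python
from h import *
state()
im=ctrl.get_image('side'); cv2.imwrite('pics/side3.png',cv2.resize(im[100:300,120:370,::-1],None,fx=3,fy=3))
```

```text
9.5 [ 0.4954 -0.0061  0.1128] [[1.0, -0.0, -0.0], [-0.0, -1.0, 0.0], [-0.0, -0.0, -1.0]] [ 0.52 -0.56 -0.45] -0.000328409686884444
```

View pics/side3.png

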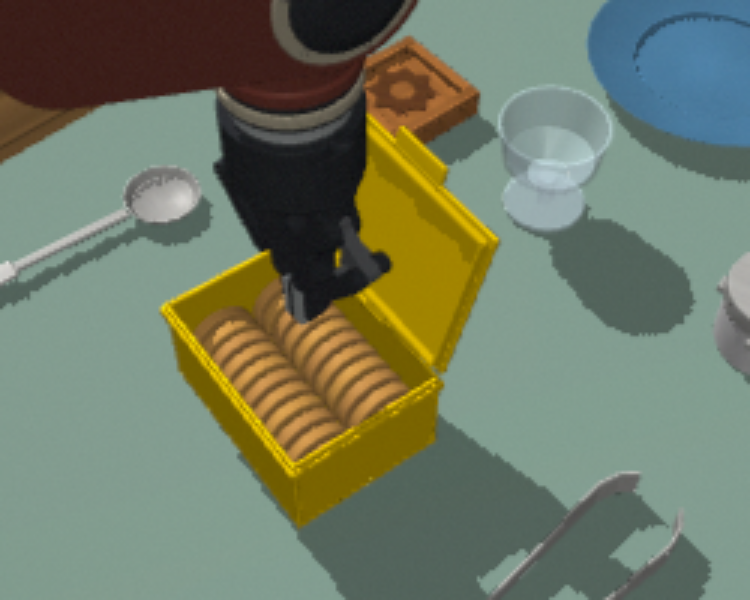

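The lid (430,250) leans well back, the fingers are over the middle of the biscuits, and the container is in place. I'll hold here, then go to the tongs.

Emit:
carry_out:
  moves:
    - {"x": 0,"y": 0,"z": 0,"turn": 0}
    - {"x": 0,"y": 0,"z": 0,"turn": 0}
    - {"x": 0,"y": 0,"z": 0,"turn": 0}
    - {"x": 0,"y": 0,"z": 0,"turn": 0}
    - {"x": 0,"y": 0,"z": 0,"turn": 0}
    - {"x": 0,"y": 0,"z": 0,"turn": 0}
    - {"x": 0,"y": 0,"z": 0,"turn": 0}
    - {"x": 0,"y": 0,"z": 0,"turn": 0}

```text
t: 10.35
tool_pos: [0.4955, -0.0061, 0.1128]
tool_rot: [-3.142, 0.0, -0.0]
contact_force: [-0.3, -0.3, -0.7]
opening: -0.0002
grip_force: 0.0
```

Emit:
carry_out:
  moves:
    - {"x": 0,"y": 0,"z": 0,"turn": 0}
    - {"x": 0,"y": 0,"z": 0,"turn": 0}
    - {"x": 0,"y": 0,"z": 0,"turn": 0}
    - {"x": 0,"y": 0,"z": 0,"turn": 0}
    - {"x": 0,"y": 0,"z": 0,"turn": 0}
    - {"x": 0,"y": 0,"z": 0,"turn": 0}
    - {"x": 0,"y": 0,"z": 0,"turn": 0}
    - {"x": 0,"y": 0,"z": 0,"turn": 0}

```text
t: 11.15
tool_pos: [0.4955, -0.0061, 0.1128]
tool_rot: [-3.142, 0.0, 0.0]
contact_force: [-0.4, -0.2, -0.6]
opening: -0.0001
grip_force: 0.0
```

Emit:
carry_out:
  moves:
    - {"x": 0,"y": 0,"z": -0.6,"turn": 0}
    - {"x": 0,"y": 0.8,"z": -0.6,"turn": 0}
    - {"x": 0,"y": 1,"z": 0,"turn": 0}
    - {"x": 0,"y": 1,"z": 0,"turn": 0}
    - {"x": 0,"y": 1,"z": 0,"turn": 0}
    - {"x": 0,"y": 1,"z": 0,"turn": 0}
    - {"x": 0,"y": 1,"z": 0,"turn": 0}
    - {"x": 0,"y": 1,"z": 0,"turn": 0}

```text
t: 11.95
tool_pos: [0.4958, -0.1774, 0.1443]
tool_rot: [3.141, -0.0, 0.002]
contact_force: [-0.1, 0.2, -0.4]
opening: -0.0
grip_force: 0.0
```

Emit:
carry_out:
  moves:
    - {"x": 0.1,"y": 1,"z": 0,"turn": 0}
    - {"x": 0,"y": 0.2,"z": 0.6,"turn": 0}
    - {"x": 0,"y": 0,"z": 0.8,"turn": 0}
    - {"x": 0,"y": 0,"z": 0.8,"turn": 0}
    - {"x": 0,"y": 0,"z": 0.5,"turn": 0}
    - {"x": 0,"y": 0,"z": 0,"turn": 0}
    - {"x": 0,"y": 0,"z": 0,"turn": 0}
    - {"x": 0,"y": 0,"z": 0,"turn": 0}

```text
t: 12.75
tool_pos: [0.4988, -0.2064, 0.0766]
tool_rot: [3.141, 0.0, 0.003]
contact_force: [0.4, -0.2, 0.7]
opening: -0.0002
grip_force: 0.0
```

Run:
```python
from h import *
state()
im=ctrl.get_image('side'); cv2.imwrite('pics/side4.png',cv2.resize(im[100:350,120:400,::-1],None,fx=2.4,fy=2.4))
```

```text
12.75 [ 0.4988 -0.2064  0.0766] [[1.0, 0.0, 0.002], [0.0, -1.0, -0.001], [0.002, 0.001, -1.0]] [ 0.38 -0.19  0.66] -0.00017988986528354046
```

View pics/side4.png

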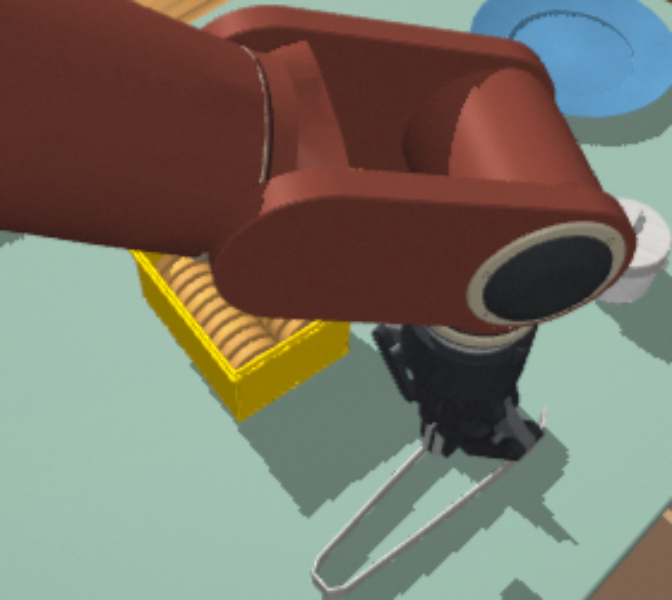

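The fingers (435,440) hover above the middle of the tongs, which are still lying undisturbed. Holding.

Emit:
carry_out:
  moves:
    - {"x": 0,"y": 0,"z": 0,"turn": 0}
    - {"x": 0,"y": 0,"z": 0,"turn": 0}
    - {"x": 0,"y": 0,"z": 0,"turn": 0}
    - {"x": 0,"y": 0,"z": 0,"turn": 0}
    - {"x": 0,"y": 0,"z": 0,"turn": 0}
    - {"x": 0,"y": 0,"z": 0,"turn": 0}
    - {"x": 0,"y": 0,"z": 0,"turn": 0}
    - {"x": 0,"y": 0,"z": 0,"turn": 0}

```text
t: 13.6
tool_pos: [0.4979, -0.2061, 0.0753]
tool_rot: [-3.142, 0.0, 0.0]
contact_force: [-0.3, -1.6, 0.0]
opening: 0.0001
grip_force: 0.0
```

Emit:
carry_out:
  moves:
    - {"x": 0,"y": 0,"z": 0,"turn": 0}
    - {"x": 0,"y": 0,"z": 0,"turn": 0}
    - {"x": 0,"y": 0,"z": 0,"turn": 0}
    - {"x": 0,"y": 0,"z": 0,"turn": 0}
    - {"x": 0,"y": 0,"z": 0,"turn": 0}
    - {"x": 0,"y": 0,"z": 0,"turn": 0}
    - {"x": 0,"y": 0,"z": 0,"turn": 0}
    - {"x": 0,"y": 0,"z": 0,"turn": 0}

```text
t: 14.4
tool_pos: [0.4979, -0.2061, 0.0753]
tool_rot: [-3.142, 0.0, 0.0]
contact_force: [0.1, 0.5, 0.5]
opening: -0.0001
grip_force: 0.0
```

Emit:
carry_out:
  moves:
    - {"x": 0,"y": 0,"z": 0,"turn": 0}
    - {"x": 0,"y": 0,"z": 0,"turn": 0}
    - {"x": 0,"y": 0,"z": 0,"turn": 0}
    - {"x": 0,"y": 0,"z": 0,"turn": 0}
    - {"x": 0,"y": 0,"z": 0,"turn": 0}
    - {"x": 0,"y": 0,"z": 0,"turn": 0}
    - {"x": 0,"y": 0,"z": 0,"turn": 0}
    - {"x": 0,"y": 0,"z": 0,"turn": 0}

```text
t: 15.2
tool_pos: [0.4979, -0.2061, 0.0753]
tool_rot: [-3.142, 0.0, 0.0]
contact_force: [-0.5, 0.3, -0.2]
opening: -0.0
grip_force: 0.0
```

```bash
python3 -c "
from h import *
state(); print(ctrl.finish_job())"
```

```text
15.2 [ 0.4979 -0.2061  0.0753] [[1.0, -0.0, -0.0], [-0.0, -1.0, 0.0], [-0.0, -0.0, -1.0]] [-0.5   0.29 -0.23] -4.628951414741378e-05
the job is handed in; nothing more can be done
None
```

I pushed the lid back to about 1.95 rad by camera estimate, pointed at the biscuits and then the tongs for over two seconds each, and handed the job in at 15.2 s; no verdict was returned, and I saw no sign of the container or tongs moving.

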